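# Fetch the specimen pot from behind the reagent bottles

### The job

The yellow-lidded specimen pot is hemmed in by three reagent bottles: first move all three bottles into the grey side tray and let go of them there, then stand the yellow-lidded pot in the middle of the microscope's round white stage plate, and only then put each bottle back, centred on the round pad of its own cap colour. Set everything down upright, tip nothing over, and leave the white-lidded pot where it is.

Things in the scene. Friction and masses are not known exactly. Their poses are not given: they have to be found in the camera images.
- bottle_red: loose amber glass reagent bottle with a red cap and a red band on its paper label; 125 mm tall, about 0.12 to 0.24 kg; body 50 mm in diameter up to 70 mm high, then a shoulder that narrows to a 26 mm neck at 86 mm; the cap is fixed to it, 34 mm in diameter, from 95 to 125 mm above the base. Origin: centre of the underside, z up. Starts upright on the red pad
- pad_red: fixed flat red disc, 66 mm in diameter, 3 mm thick, lying on a round black rubber mat (210 mm across, 4 mm thick, fixed). Home of the red-capped bottle. Origin: centre of the disc's underside, 4 mm above the table; its top is 3 mm higher. The three pads lie around the yellow-lidded pot, centres 58 mm from the mat's centre and 92 to 112 mm apart
- bottle_blue: loose amber glass reagent bottle with a blue cap and a blue band on its paper label; 125 mm tall, about 0.12 to 0.24 kg; body 50 mm in diameter up to 70 mm high, then a shoulder that narrows to a 26 mm neck at 86 mm; the cap is fixed to it, 34 mm in diameter, from 95 to 125 mm above the base. Origin: centre of the underside, z up. Starts upright on the blue pad
- pad_blue: fixed flat blue disc, 66 mm in diameter, 3 mm thick, lying on a round black rubber mat (210 mm across, 4 mm thick, fixed). Home of the blue-capped bottle. Origin: centre of the disc's underside, 4 mm above the table; its top is 3 mm higher. The three pads lie around the yellow-lidded pot, centres 58 mm from the mat's centre and 92 to 112 mm apart
- bottle_green: loose amber glass reagent bottle with a green cap and a green band on its paper label; 125 mm tall, about 0.12 to 0.24 kg; body 50 mm in diameter up to 70 mm high, then a shoulder that narrows to a 26 mm neck at 86 mm; the cap is fixed to it, 34 mm in diameter, from 95 to 125 mm above the base. Origin: centre of the underside, z up. Starts upright on the green pad
- pad_green: fixed flat green disc, 66 mm in diameter, 3 mm thick, lying on a round black rubber mat (210 mm across, 4 mm thick, fixed). Home of the green-capped bottle. Origin: centre of the disc's underside, 4 mm above the table; its top is 3 mm higher. The three pads lie around the yellow-lidded pot, centres 58 mm from the mat's centre and 92 to 112 mm apart
- pot_yellow: loose clear plastic specimen pot with a yellow screw lid (fixed to it), starting in the middle of the mat among the three bottles, only about 11 mm from each; 44 mm tall, 42 mm in diameter, the lid 44 mm in diameter from 32 to 44 mm above the base; about 0.04 to 0.085 kg. Origin: centre of the underside, z up
- pot_white: the same kind of pot (44 mm tall, 44 mm in diameter) with a white lid, standing on the table between the robot and the bottles; must be left standing where it is. Origin: centre of the underside
- tray: fixed shallow grey plastic tray, outside 130 mm along its own x and 270 mm along its own y, walls 4 mm thick, rim 18 mm above the table, inner floor 4 mm above the table; to the left or right of the bottles. Holds the three bottles side by side along its y. Origin: centre of the underside
- stage (a point): centre of the top of the microscope's stage: a flat round white plate, 100 mm wide, top 34 mm above the table, on a grey base 160 mm wide and 30 mm high. Axes: z up, x towards the pillar (28 mm thick, 340 mm tall), 185 mm behind the plate's centre with the head beyond it; nothing overhangs the plate. Two stacked glass dishes (loose, 50 mm wide, 20 mm high) stand on the base 115 mm behind the centre
Things that resemble listed ones, but are neither listed nor needed, are in the scene too. What is shaped like the pot_white but green or red is not meant.

How it is judged:
By the outcome, as a careful person would: the job done as asked, in the order asked, and still so for the second after the job is handed in, with the robot touching nothing.
It also fails if it takes over 138 s, if anything falls off the work surface, if the arm or the gripper's body presses on something with over 40 N, if the wrist force passes 120 N, or if a joint passes its speed limit or range.

### The arm

A 6-joint arm with a two-finger parallel gripper is mounted at the origin on the work surface. World frame = base frame: x ahead of the robot, y to its left, z up, the work surface at z = 0. Lengths are in m, angles in degrees, forces in N, time in s.
With the tool pointing down it reaches from about 0.375 to 0.9 m from the base axis. Payload 3.1 kg.
Tool frame: the origin (TCP) lies at the very end of the fingers, on their centre line; the grasp point (between the pads) lies 19 mm behind it; z points along the fingers, y is the direction in which the jaws open and shut (so a half turn about z gives the same grasp; the last joint's range is limited). The gripper opens to 87 mm and grips with 3 to 60 N. Pads are 19 mm wide; open, the fingers measure 117 mm over their backs; the gripper's body (75 mm by 190 mm) begins 51 mm behind the grasp point.
Start: joints at [-85.743, 30.224, 82.088, -0, 67.689, -10.227], TCP at [0.156, -0.605, 0.197] pointing down, gripper open.
Joint ranges: [-176.69, 176.69], [-43.24, 126.21], [12.49, 139.97], [-82, 262], [0, 151.66], [-163.58, 163.58]. Speed limits (degrees/s): [159.86, 159.86, 180, 180, 180, 180].

### API

Orientations are given as a 3x3 rotation matrix whose columns are the frame's x, y, z axes.
In Python, from rig import bot gives the robot as it stands. The module is installed in compiled form; this text tells all that it offers.
- The arm moves only by the tool play_rows, never from a script. Its argument "targets" is a list of rows, each a list of 7 numbers: the closure, from 0 (fully open) to 1 (shut), then the shift along the world's x, y, z in m, then the turn, a rotation vector about the world's x, y, z in rad. A call has 1 to 12 rows; each row shifts and turns the commanded pose from where the row before left it; what a row does not reach is not made up. A row lasts 1/8 s, in which the tool goes at most 62.5 mm and 10.7 degrees, less where a joint would pass 70% of its speed; a pose out of reach is approached as far as the arm can. A call with a gripper value outside its range is refused whole. The fingers move at their own pace and stop on an object; the grip force is fixed at half the most. Time passes only in rows, so rows that do not move let the fingers close. It gives the time, the measured TCP pose, the force and the opening at its end, in the units of the state.
- bot.read_state(): the state, without advancing time (a new reading comes with each control period).
- bot.capture(name): name is "scene" or "side" or "wrist"; returns the picture (384x512x3 uint8, blue, green, red); there is no depth.
- bot.get_calibration(name): a dict with "fx", "fy", "cx", "cy" (pixels), "R" (3x3) and "t" (3): a world point X has camera coordinates R X + t. Camera axes: x right, y down, z forward; pixel columns grow to the right and rows downward; lengths in m; the calibration is good to about 2 mm. A picture is of the moment at which its call begins: read the wrist's pose just before it. get_calibration takes no time and is no camera call; for the wrist camera it gives the pose at the moment of the call.
- bot.hand_in(): hands the job in, once; it reports no verdict.
The state is a dict: "time_s": time; "joint_positions": joint angles; "qvel": joint speeds; "tau": joint torques, N m; "position": TCP position; "tcp_rot": TCP orientation; "force": force on the tool from outside, world axes, zero at the start; "moment": the same for the moment, N m; "opening": opening from 0.0 (shut) to 1.0 (fully open).
Only numpy, scipy, OpenCV 4.12 (cv2) and the standard library are available. Lean on these libraries where they do the work, as an engineer would, in place of code of your own. Each camera call takes 0.05 s, during which the arm holds its last target. There are 200 camera calls.

## Working session

There is one attempt and no reset: what is moved stays moved. The work goes in short steps, Python scripts to look and compute and a tool call to move; the robot and the scene stay as the last step left them, time stands still between calls to the robot, and variables do not carry over. Pictures are saved under pics/ and viewed, about 12 in all and at most 16, crops included, and the job is handed in when it is done.

Besides the shell and the picture viewer there is one more tool, called after ">>>" as name(argument=value, ...) on one line, values as JSON. play_rows: Moves the arm, as the interface text tells. Its arguments: {"type":"object","properties":{"targets":{"type":"array","items":{"type":"array","items":{"type":"number"}}}},"required":["targets"]}

```bash
mkdir -p pics; python3 - <<'E'
from rig import bot
import cv2,numpy as np
s=bot.read_state();print(s['time_s'],s['position'],np.round(s['tcp_rot'],3),s['opening'])
for n in("scene","side"):
    cv2.imwrite(f"pics/{n}0.png",bot.capture(n));c=bot.get_calibration(n);print(n,c)
E
```

```text
0.0 [ 0.15629575 -0.60434593  0.19637546] [[ 0.968  0.25  -0.   ]
 [ 0.25  -0.968  0.002]
 [ 0.    -0.002 -1.   ]] 0.999820725290987
scene {'fx': 409.8612839100031, 'fy': 409.8612839100031, 'cx': 254.03162522335938, 'cy': 190.17039405516618, 'R': array([[ 0.24942369,  0.96833651,  0.01059336],
       [ 0.50662218, -0.1211572 , -0.85361285],
       [-0.82530103,  0.2182781 , -0.52080023]]), 't': array([-0.11552804, -0.20505172,  1.29742552])}
side {'fx': 437.43532621060854, 'fy': 437.43532621060854, 'cx': 256.11887551931824, 'cy': 192.97117963894672, 'R': array([[-0.97800059, -0.20818851,  0.01312939],
       [-0.17141487,  0.76619243, -0.61932714],
       [ 0.11887716, -0.60795289, -0.78502326]]), 't': array([0.49602935, 0.11450886, 0.99661802])}
```

View pics/scene0.png

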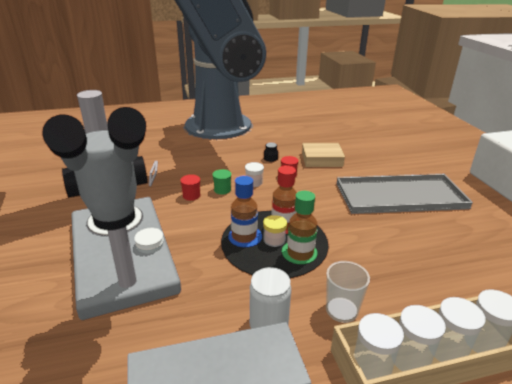

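View pics/side0.png

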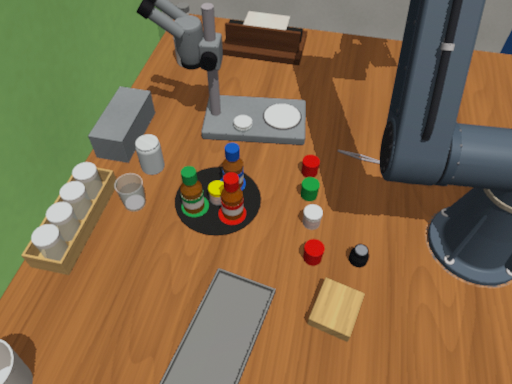

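The scene view shows the blue, red and green caps at about (244,185), (286,175) and (305,200). The yellow pot is at (275,228), the white pot at (254,172), the tray around (400,193), and the plate at (115,218), partly hidden. In the side view the caps are at (232,150), (231,180) and (190,175), the yellow pot at (217,190) and the plate at (282,117). The look-alikes are the red and green pots, the small black bottle and the glass dishes; none of them is wanted. Next I take close crops.

```bash
python3 - <<'E'
import cv2
a=cv2.imread("pics/scene0.png")[150:280,60:330];b=cv2.imread("pics/side0.png")[85:245,160:340]
a=cv2.resize(a,None,fx=2.9,fy=2.9,interpolation=cv2.INTER_CUBIC);b=cv2.resize(b,None,fx=3.7,fy=3.7,interpolation=cv2.INTER_CUBIC)
cv2.imwrite("pics/a.png",a);cv2.imwrite("pics/b.png",b);print(a.shape,b.shape)
E
```

```text
(377, 783, 3) (592, 666, 3)
```

View pics/b.png

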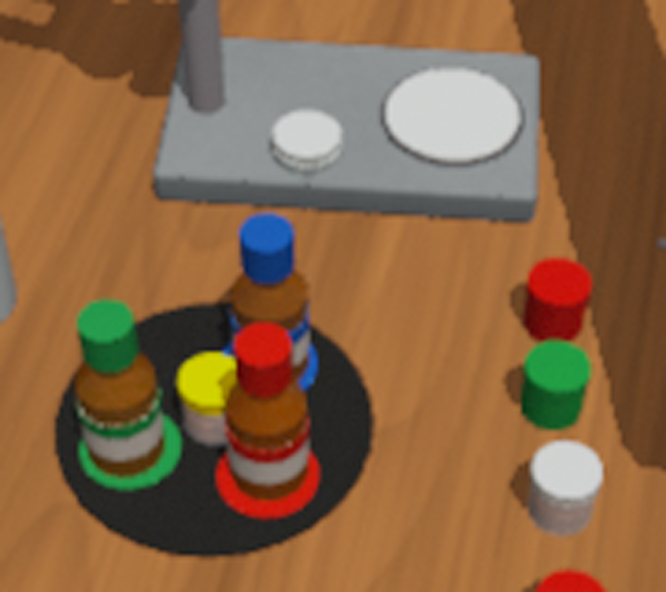

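View pics/a.png

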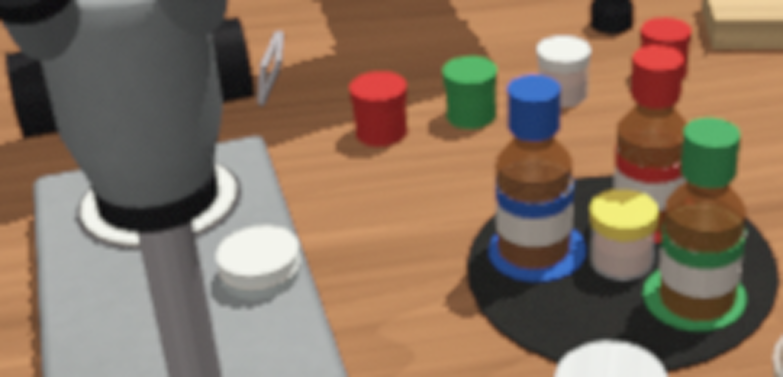

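```bash
cat > h.py <<'E'
from rig import bot
import numpy as np
def xy(n,u,v,z,c=None):
    c=c or bot.get_calibration(n)
    d=c['R'].T@np.array([(u-c['cx'])/c['fx'],(v-c['cy'])/c['fy'],1]);o=-c['R'].T@c['t']
    return np.round((o+d*(z-o[2])/d[2])[:2],4)
def st():
    s=bot.read_state();x=s['tcp_rot'][:,0];y=s['tcp_rot'][:,1];print(round(s['time_s'],2),np.round(s['position'],4),'yaw_y',round(np.degrees(np.arctan2(y[1],y[0])),2),'zax',np.round(s['tcp_rot'][:,2],4),'F',np.round(s['force'],1),'op',round(s['opening'],3),'q',np.round(s['joint_positions'],1))
E
python3 - <<'E'
from h import *
A=lambda u,v:(60+(u+.5)/2.9-.5,150+(v+.5)/2.9-.5)
B=lambda u,v:(160+(u+.5)/3.7-.5,85+(v+.5)/3.7-.5)
z=.132
for n,a,b,z in[('blue',(534,92),(268,233),z),('red',(658,62),(265,345),z),('green',(711,135),(106,320),z),('yel',(624,211),(210,379),.048),('white',(563,50),(566,466),.044),('plate',(160,196),(453,114),.034),('mat',(623,268),(214,427),.004),
 ('rpot',(379,87),(559,278),.044),('gpot',(470,72),(557,358),.044)]:
    print(n,xy('scene',*A(*a),z),xy('side',*B(*b),z))
for p in[(337,190),(451,177),(466,204),(353,209)]:print('tray',xy('scene',*p,.018))
for p in[(220,271),(275,290)]:print('trayside',xy('side',*p,.018))
for p in[(163,178),(158,38),(540,57),(535,200)]:print('base',xy('side',*B(*p),.03))
for p in[(320,285),(343,282),(363,293),(350,337),(308,317)]:print('block',xy('side',*p,.03))
E
```

```text
blue [ 0.5838 -0.0514] [ 0.5749 -0.0482]
red [0.5647 0.0356] [0.5549 0.0393]
green [0.6565 0.0378] [0.6501 0.0411]
yel [0.6064 0.0031] [0.6019 0.0059]
white [0.3755 0.0216] [0.372  0.0215]
plate [ 0.4974 -0.2917] [ 0.4962 -0.2897]
mat [0.6103 0.0029] [0.6006 0.0105]
rpot [ 0.4012 -0.1313] [ 0.397  -0.1331]
gpot [ 0.3941 -0.0589] [ 0.3889 -0.063 ]
tray [0.4799 0.1907]
tray [0.4882 0.4852]
tray [0.5994 0.4397]
tray [0.5596 0.1914]
trayside [0.5425 0.2017]
trayside [0.421  0.2196]
base [ 0.6887 -0.1804]
base [ 0.7362 -0.3294]
base [ 0.4423 -0.3736]
base [ 0.4239 -0.2175]
block [0.3326 0.1947]
block [0.2871 0.1779]
block [0.2454 0.1937]
block [0.2641 0.2898]
block [0.3473 0.2677]
```

>>> play_rows(targets=[[0, 0.0, 0.02, 0.03, 0, 0, 0], [0, 0.02, 0.045, 0.03, 0, 0, 0], [0, 0.025, 0.05, 0.03, 0, 0, 0], [0, 0.025, 0.055, 0.03, 0, 0, 0], [0, 0.025, 0.055, 0.02, 0, 0, 0], [0, 0.025, 0.055, 0, 0, 0, 0], [0, 0.025, 0.055, 0, 0, 0, 0], [0, 0.025, 0.055, 0, 0, 0, 0], [0, 0.025, 0.055, 0, 0, 0, 0], [0, 0.025, 0.055, 0, 0, 0, 0], [0, 0.025, 0.055, 0, 0, 0, 0], [0, 0.04, 0.045, 0, 0, 0, 0]])

```text
time_s: 1.6
position: [0.4383, -0.0086, 0.3344]
tcp_rot: [[0.968, 0.251, -0.0], [0.251, -0.968, -0.0], [-0.0, 0.0, -1.0]]
force: [1.6, -2.0, 1.0]
opening: 1.001
```

>>> play_rows(targets=[[0, 0.04, 0.04, 0, 0, 0, 0], [0, 0.04, 0.02, 0, 0, 0, 0], [0, 0.02, 0.0, 0, 0, 0, 0], [0, 0, 0, 0, 0, 0, 0], [0, 0, 0, 0, 0, 0, 0]])

```text
time_s: 2.22
position: [0.5374, 0.049, 0.3339]
tcp_rot: [[0.968, 0.25, -0.002], [0.25, -0.968, 0.0], [-0.002, -0.001, -1.0]]
force: [0.5, -0.3, 0.1]
opening: 0.995
```

```bash
python3 - <<'E'
from h import *
import cv2,pickle
st();c=bot.get_calibration('wrist');im=bot.capture('wrist');cv2.imwrite('pics/w1.png',im);pickle.dump(c,open('w1.pkl','wb'))
print(c,-c['R'].T@c['t'])
E
```

```text
2.23 [0.5374 0.049  0.3339] yaw_y -75.53 zax [-2.1e-03  2.0e-04 -1.0e+00] F [ 0.5 -0.3  0.1] op 0.995 q [-6.7 15.8 83.4 -0.  80.9 68.9]
{'fx': 293.0082769391744, 'fy': 293.0082769391744, 'cx': 257.028657196581, 'cy': 195.16975218157393, 'R': array([[ 2.50383520e-01, -9.68146251e-01, -9.64119801e-04],
       [-9.27177708e-01, -2.40074560e-01,  2.87585993e-01],
       [-2.78656762e-01, -7.11128828e-02, -9.57754335e-01]]), 't': array([-0.08815734,  0.43467139,  0.67439632])} [0.61301586 0.06696261 0.5208156 ]
```

View pics/w1.png

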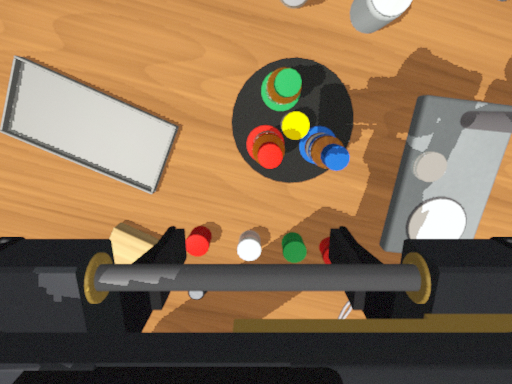

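This wrist view shows everything from above: caps green (288,82), red (270,155), blue (336,157), yellow lid (295,125), mat about (293,120), tray corners (15,58), (178,128), (155,191), (2,130), plate about (438,223). I take an enlarged crop for precision.

```bash
python3 - <<'E'
import cv2
a=cv2.imread("pics/w1.png")[50:190,225:365]
cv2.imwrite("pics/w1c.png",cv2.resize(a,None,fx=4.2,fy=4.2,interpolation=cv2.INTER_CUBIC))
E
```

```text
(no output)
```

View pics/w1c.png

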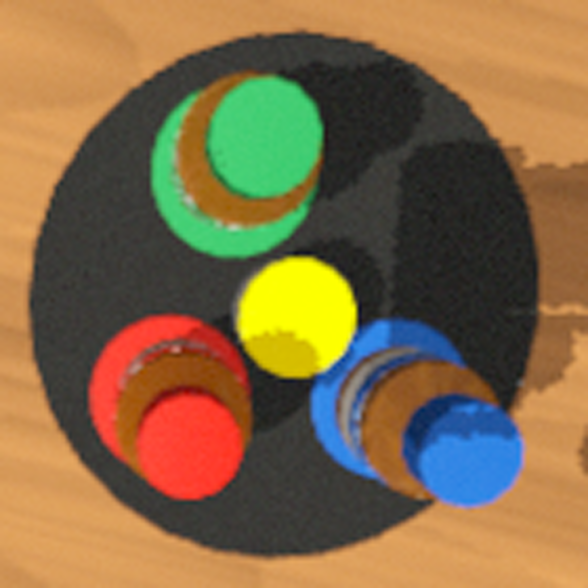

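```bash
python3 - <<'E'
from h import *
import pickle
c=pickle.load(open('w1.pkl','rb'))
C=lambda u,v:(225+(u+.5)/4.2-.5,50+(v+.5)/4.2-.5)
P={}
for n,p,z in[('green',(270,129),.132),('red',(191,446),.132),('blue',(469,453),.132),('yel',(299,317),.048),('mat',(285,294),.004),('pgreen',(230,180),.007),('pred',(168,392),.007),('pblue',(390,398),.007)]:
    P[n]=xy('',*C(*p),z,c);print(n,P[n])
for k in('green','red','blue'):print(k,np.linalg.norm(P[k]-P['mat']),np.linalg.norm(P['p'+k]-P['mat']),np.linalg.norm(P[k]-P['yel']))
for a,b in('green','red'),('red','blue'),('green','blue'):print(a,b,np.linalg.norm(P[a]-P[b]),np.linalg.norm(P['p'+a]-P['p'+b]))
for p in[(17,58),(178,127),(155,191),(2,131)]:print('tray',xy('',*p,.018,c))
print('plate',xy('',438,222,.034,c),'white',xy('',251,240,.044,c),'gpot',xy('',293,243,.044,c))
E
```

```text
green [0.6537 0.0371]
red [0.5572 0.035 ]
blue [ 0.5772 -0.0511]
yel [0.6021 0.0016]
mat [0.6084 0.0037]
pgreen [0.6448 0.0374]
pred [0.5586 0.0398]
pblue [ 0.5792 -0.0499]
green 0.05628187985488749 0.04960493927019767 0.06263233988922973
red 0.060009415927835874 0.061508129543987974 0.055960432450080255
blue 0.06305933713574859 0.06103769327227234 0.058286362041218495
green red 0.09652284703633635 0.08623340420046056
red blue 0.08839236392358789 0.09203504767206894
green blue 0.11675397209517108 0.10920004578753618
tray [0.5901 0.4513]
tray [0.549  0.1876]
tray [0.4286 0.2079]
tray [0.4683 0.4733]
plate [ 0.5039 -0.294 ] white [0.3909 0.0211] gpot [ 0.404 -0.053]
```

>>> play_rows(targets=[[0, 0.01, -0.006, -0.03, 0, 0, 0], [0, 0.01, -0.007, -0.05, 0, 0, 0], [0, 0.0, 0.0, -0.04, 0, 0, 0], [0, 0, 0, -0.014, 0, 0, 0], [0, 0, 0, 0, 0, 0, 0]])

```text
time_s: 2.9
position: [0.5581, 0.0359, 0.2004]
tcp_rot: [[0.968, 0.25, -0.001], [0.25, -0.968, 0.0], [-0.001, -0.0, -1.0]]
force: [0.6, 0.2, 0.1]
opening: 1.001
```

```bash
cat >> h.py <<'E'
import cv2
def look(name,crop=None,f=1):
    st();c=bot.get_calibration('wrist');im=bot.capture('wrist')
    if crop: x0,y0,x1,y1=crop;im=im[y0:y1,x0:x1]
    cv2.imwrite(f'pics/{name}.png',cv2.resize(im,None,fx=f,fy=f,interpolation=cv2.INTER_CUBIC));return c
def pj(X,c): p=c['R']@np.array(X)+c['t'];return np.round([c['cx']+c['fx']*p[0]/p[2],c['cy']+c['fy']*p[1]/p[2]],1)
E
python3 - <<'E'
from h import *
c=look('w2');print(pj((.558,.036,.132),c))
E
```

```text
2.9 [0.5581 0.0359 0.2004] yaw_y -75.54 zax [-9.e-04  2.e-04 -1.e+00] F [0.6 0.2 0.1] op 1.001 q [-7.8 25.  91.4  0.  63.7 67.8]
[255.5 196.4]
```

View pics/w2.png

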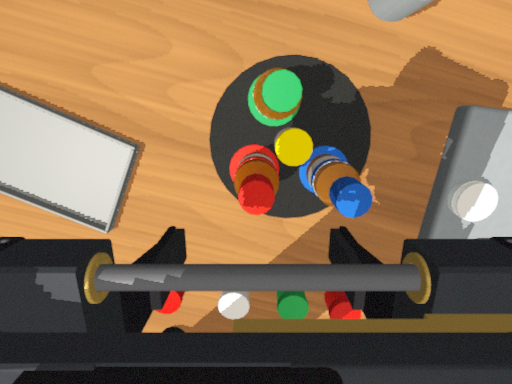

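>>> play_rows(targets=[[0, 0, 0, -0.035, 0, 0, 0], [0, 0, 0, -0.045, 0, 0, 0], [0, 0, 0, -0.02, 0, 0, 0], [0, 0, 0, 0, 0, 0, 0], [1, 0, 0, 0, 0, 0, 0], [1, 0, 0, 0, 0, 0, 0], [1, 0, 0, 0, 0, 0, 0], [1, 0, 0, 0, 0, 0, 0], [1, 0, 0, 0, 0, 0, 0], [1, 0, 0, 0, 0, 0, 0]])

```text
time_s: 4.2
position: [0.5587, 0.0361, 0.1003]
tcp_rot: [[0.968, 0.25, -0.0], [0.25, -0.968, 0.0], [-0.0, -0.0, -1.0]]
force: [-0.1, 0.2, 0.5]
opening: 0.404
```

>>> play_rows(targets=[[1, 0, 0, 0.008, 0, 0, 0], [1, 0, 0, 0.02, 0, 0, 0], [1, 0, 0, 0.03, 0, 0, 0]])

```text
time_s: 4.58
position: [0.5576, 0.0362, 0.1582]
tcp_rot: [[0.968, 0.25, -0.003], [0.25, -0.968, 0.0], [-0.003, -0.001, -1.0]]
force: [0.0, 0.4, -1.6]
opening: 0.374
```

>>> play_rows(targets=[[1, -0.002, 0.015, 0, 0, 0, 0], [1, -0.003, 0.03, 0, 0, 0, 0], [1, -0.004, 0.045, 0, 0, 0, 0], [1, -0.005, 0.05, 0, 0, 0, 0], [1, -0.005, 0.05, 0, 0, 0, 0], [1, -0.005, 0.05, 0, 0, 0, 0], [1, -0.005, 0.05, 0, 0, 0, 0], [1, -0.004, 0.045, 0, 0, 0, 0], [1, -0.003, 0.03, 0, 0, 0, 0], [1, -0.002, 0.017, 0, 0, 0, 0], [1, 0, 0, 0, 0, 0, 0], [1, 0, 0, 0, 0, 0, 0]])

```text
time_s: 6.08
position: [0.5205, 0.4169, 0.1578]
tcp_rot: [[0.968, 0.249, -0.001], [0.249, -0.968, -0.001], [-0.001, 0.001, -1.0]]
force: [0.6, -0.2, -2.7]
opening: 0.374
```

>>> play_rows(targets=[[1, 0, 0, -0.02, 0, 0, 0], [1, 0, 0, -0.025, 0, 0, 0], [1, 0, 0, -0.01, 0, 0, 0], [1, 0, 0, -0.004, 0, 0, 0], [1, 0, 0, -0.002, 0, 0, 0], [1, 0, 0, 0, 0, 0, 0]])

```text
time_s: 6.82
position: [0.5212, 0.4183, 0.0981]
tcp_rot: [[0.968, 0.25, 0.001], [0.25, -0.968, 0.001], [0.001, -0.0, -1.0]]
force: [-0.5, 0.4, -1.9]
opening: 0.379
```

```bash
python3 - <<'E'
from h import *
c=look('w3');print(pj((.52,.418,.129),c),pj((.52,.418,.004),c))
E
```

```text
6.83 [0.5212 0.4183 0.0981] yaw_y -75.52 zax [ 1.2e-03  6.0e-04 -1.0e+00] F [-0.5  0.4 -1.9] op 0.379 q [ 29.2  40.   80.3  -0.   59.7 104.7]
[254.7 247.3] [255.7 190.2]
```

View pics/w3.png

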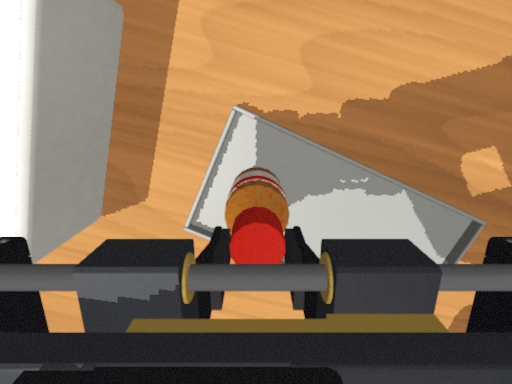

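The red bottle hangs upright well inside the end of the tray: cap at (256,240), end wall about 48 mm from its axis. I lower it, release it and go for green.

>>> play_rows(targets=[[1, 0, 0, -0.001, 0, 0, 0], [1, 0, 0, -0.001, 0, 0, 0], [1, 0, 0, 0, 0, 0, 0], [0, 0, 0, 0, 0, 0, 0], [0, 0, 0, 0, 0, 0, 0], [0, 0, 0, 0, 0, 0, 0], [0, 0, 0, 0, 0, 0, 0], [0, 0, 0, 0.02, 0, 0, 0], [0, 0, 0, 0.04, 0, 0, 0], [0, 0, 0, 0.045, 0, 0, 0]])

```text
time_s: 8.12
position: [0.5201, 0.4177, 0.2004]
tcp_rot: [[0.968, 0.25, -0.002], [0.25, -0.968, -0.001], [-0.002, 0.001, -1.0]]
force: [0.9, 0.4, -1.0]
opening: 0.985
```

>>> play_rows(targets=[[0, 0.01, -0.03, 0, 0, 0, 0], [0, 0.016, -0.05, 0, 0, 0, 0], [0, 0.018, -0.05, 0, 0, 0, 0], [0, 0.018, -0.05, 0, 0, 0, 0], [0, 0.018, -0.05, 0, 0, 0, 0], [0, 0.018, -0.05, 0, 0, 0, 0], [0, 0.018, -0.05, 0, 0, 0, 0], [0, 0.01, -0.035, 0, 0, 0, 0], [0, 0.006, -0.015, 0, 0, 0, 0], [0, 0, 0, 0, 0, 0, 0], [0, 0, 0, 0, 0, 0, 0]])

```text
time_s: 9.5
position: [0.652, 0.0398, 0.2002]
tcp_rot: [[0.968, 0.251, -0.001], [0.251, -0.968, 0.001], [-0.001, -0.001, -1.0]]
force: [0.7, 0.3, 0.4]
opening: 1.003
```

```bash
python3 - <<'E'
from h import *
c=look('w4');print(pj((.6535,.0385,.132),c),pj((.558,.038,.007),c))
E
```

```text
9.5 [0.652  0.0398 0.2002] yaw_y -75.44 zax [-9.e-04  8.e-04 -1.e+00] F [0.7 0.3 0.4] op 1.003 q [-6.3 32.3 77.5  0.  70.2 69.1]
[257.4 195.2] [240.6 232.7]
```

View pics/w4.png

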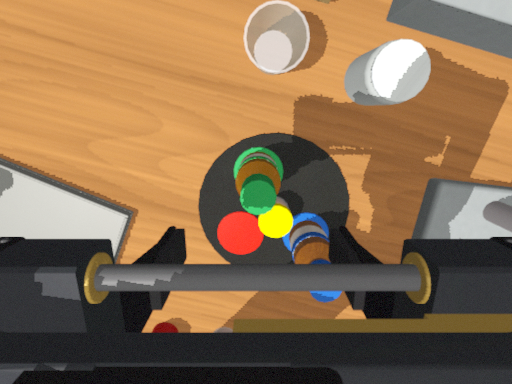

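Green cap top is at (257,196) as predicted, and the bare red pad at (240,232). Picking green.

>>> play_rows(targets=[[0, 0.0005, -0.001, -0.035, 0, 0, 0], [0, 0, 0, -0.045, 0, 0, 0], [0, 0, 0, -0.02, 0, 0, 0], [0, 0, 0, 0, 0, 0, 0], [1, 0, 0, 0, 0, 0, 0], [1, 0, 0, 0, 0, 0, 0], [1, 0, 0, 0, 0, 0, 0], [1, 0, 0, 0, 0, 0, 0], [1, 0, 0, 0, 0, 0, 0], [1, 0, 0, 0.008, 0, 0, 0], [1, 0, 0, 0.02, 0, 0, 0], [1, 0, 0, 0.032, 0, 0, 0]])

```text
time_s: 11.05
position: [0.6523, 0.0371, 0.1603]
tcp_rot: [[0.968, 0.25, -0.003], [0.25, -0.968, 0.0], [-0.002, -0.001, -1.0]]
force: [0.5, 0.1, 0.3]
opening: 0.172
```

>>> play_rows(targets=[[1, -0.005, 0.01, 0, 0, 0, 0], [1, -0.012, 0.025, 0, 0, 0, 0], [1, -0.02, 0.04, 0, 0, 0, 0], [1, -0.022, 0.045, 0, 0, 0, 0], [1, -0.022, 0.045, 0, 0, 0, 0], [1, -0.022, 0.045, 0, 0, 0, 0], [1, -0.02, 0.04, 0, 0, 0, 0], [1, -0.015, 0.03, 0, 0, 0, 0], [1, -0.007, 0.014, 0, 0, 0, 0], [1, 0, 0, -0.015, 0, 0, 0], [1, 0, 0, -0.02, 0, 0, 0], [1, 0, 0, -0.01, 0, 0, 0]])

```text
time_s: 12.55
position: [0.5078, 0.3293, 0.1132]
tcp_rot: [[0.969, 0.249, -0.003], [0.249, -0.969, -0.002], [-0.003, 0.001, -1.0]]
force: [-0.8, -0.4, 0.5]
opening: 0.005
```

The fingers were empty: I lifted before they had closed. I check with the fixed camera that green is still standing.

```bash
python3 - <<'E'
from h import *
im=bot.capture('scene')[140:290,200:480];cv2.imwrite('pics/s5.png',cv2.resize(im,None,fx=2.8,fy=2.8,interpolation=cv2.INTER_CUBIC))
E
```

```text
(no output)
```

View pics/s5.png

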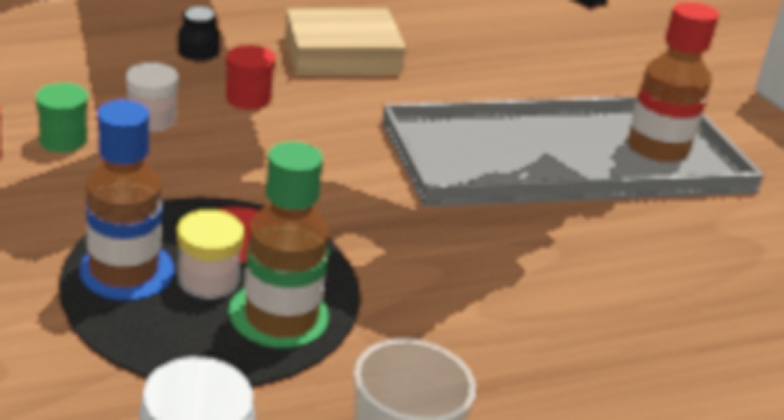

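Green is still upright on its pad and red stands in the tray. The fingertips at crop (590,0) look higher than I would expect, so I check the state and pixels numerically.

```bash
python3 - <<'E'
from h import *
st();s=bot.read_state();c=bot.get_calibration('scene');print(pj(s['position'],c))
im=bot.capture('scene').astype(int)
print(im.sum(2)[120:160:3,385:430:4]//3)
E
```

```text
12.6 [0.5073 0.3291 0.1123] yaw_y -75.62 zax [-0.0044 -0.0022 -1.    ] F [-0.4 -0.4 -0.3] op 0.004 q [22.4 34.8 89.3 -0.  56.2 98. ]
[406.1 151.7]
[[152 148  72  21  54  98  17  19  26  20 144 148]
 [152 151 150 120 130  75  17  18  30  51 141 140]
 [144 142 142 142 142  55  18  18  29 117 143 143]
 [139 139 141 143 145  54  18  19  26 138 140 138]
 [145 143 144 143 142  35  19  22  31 137 139 142]
 [142 141 140 141 142  21  20  24  65 151 150 150]
 [150 150 151 152 148  19  18  26 116 150 152 151]
 [151 153 153 153 153 101  21  36 139 151 148 149]
 [153 153 153 151 150 150 137 145 147 145 144 143]
 [148 148 148 147 147 146 145 144 143 143 142 142]
 [146 147 145 145 143 144 143 142 142 140 139 138]
 [142 142 142 141 140 140 141 143 144 148 149 148]
 [144 146 147 148 148 147 149 147 146 146 146 148]
 [142 143 145 145 146 148 149 149 149 150 149 150]]
```

Pixel check: with the jaws shut, the tips sit about 20 mm above the stated TCP. I'll grip a little deeper and verify the opening before lifting. Going back to green.

>>> play_rows(targets=[[0, 0, 0, 0.03, 0, 0, 0], [0, 0.005, -0.01, 0.04, 0, 0, 0], [0, 0.015, -0.03, 0.018, 0, 0, 0], [0, 0.022, -0.045, 0, 0, 0, 0], [0, 0.022, -0.045, 0, 0, 0, 0], [0, 0.022, -0.045, 0, 0, 0, 0], [0, 0.022, -0.045, 0, 0, 0, 0], [0, 0.018, -0.035, 0, 0, 0, 0], [0, 0.013, -0.025, 0, 0, 0, 0], [0, 0.007, -0.01, 0, 0, 0, 0], [0, 0, 0, 0, 0, 0, 0], [0, 0, 0, 0, 0, 0, 0]])

```text
time_s: 14.15
position: [0.6535, 0.0423, 0.2034]
tcp_rot: [[0.968, 0.251, -0.001], [0.251, -0.968, 0.001], [-0.001, -0.001, -1.0]]
force: [-0.8, -0.2, 0.4]
opening: 0.99
```

```bash
python3 - <<'E'
from h import *
c=look('w6',(190,140,330,270),4);print(pj((.6535,.0385,.132),c))
im=bot.capture('wrist');h=cv2.cvtColor(im,cv2.COLOR_BGR2HSV)
m=cv2.inRange(h,(45,90,40),(85,255,255));n,l,s,ce=cv2.connectedComponentsWithStats(m)
for i in range(1,n):
    if s[i,4]>60:print(s[i],ce[i])
E
```

```text
14.15 [0.6535 0.0423 0.2034] yaw_y -75.46 zax [-7.e-04  6.e-04 -1.e+00] F [-0.8 -0.2  0.4] op 0.99 q [-6.1 32.3 77.1  0.  70.7 69.4]
[259.6 196.4]
[235 148  50  33 537] [259.58845438 160.75977654]
[ 242  175   37   41 1151] [259.69852302 195.34404865]
```

>>> play_rows(targets=[[0, 0, -0.003, -0.035, 0, 0, 0], [0, 0, 0, -0.045, 0, 0, 0], [0, 0, 0, -0.03, 0, 0, 0], [0, 0, 0, 0, 0, 0, 0], [1, 0, 0, 0, 0, 0, 0], [1, 0, 0, 0, 0, 0, 0], [1, 0, 0, 0, 0, 0, 0], [1, 0, 0, 0, 0, 0, 0], [1, 0, 0, 0, 0, 0, 0], [1, 0, 0, 0, 0, 0, 0], [1, 0, 0, 0, 0, 0, 0], [1, 0, 0, 0, 0, 0, 0]])

```text
time_s: 15.75
position: [0.6542, 0.0382, 0.0933]
tcp_rot: [[0.968, 0.25, -0.0], [0.25, -0.968, 0.0], [-0.0, -0.0, -1.0]]
force: [0.5, 0.3, 1.0]
opening: 0.384
```

>>> play_rows(targets=[[1, 0, 0, 0.008, 0, 0, 0], [1, 0, 0, 0.02, 0, 0, 0], [1, 0, 0, 0.032, 0, 0, 0]])

```text
time_s: 16.12
position: [0.6528, 0.0381, 0.1526]
tcp_rot: [[0.968, 0.25, -0.004], [0.25, -0.968, 0.0], [-0.004, -0.001, -1.0]]
force: [0.0, -0.3, -1.6]
opening: 0.381
```

>>> play_rows(targets=[[1, -0.005, 0.01, 0, 0, 0, 0], [1, -0.012, 0.025, 0, 0, 0, 0], [1, -0.02, 0.04, 0, 0, 0, 0], [1, -0.022, 0.045, 0, 0, 0, 0], [1, -0.022, 0.045, 0, 0, 0, 0], [1, -0.022, 0.045, 0, 0, 0, 0], [1, -0.02, 0.04, 0, 0, 0, 0], [1, -0.015, 0.03, 0, 0, 0, 0], [1, -0.007, 0.014, 0, 0, 0, 0], [1, 0, 0, -0.015, 0, 0, 0], [1, 0, 0, -0.02, 0, 0, 0], [1, 0, 0, -0.015, 0, 0, 0]])

```text
time_s: 17.62
position: [0.509, 0.3304, 0.1012]
tcp_rot: [[0.969, 0.249, -0.002], [0.249, -0.969, -0.001], [-0.002, 0.001, -1.0]]
force: [0.1, -0.4, -1.2]
opening: 0.382
```

>>> play_rows(targets=[[1, 0, 0, -0.008, 0, 0, 0], [1, 0, 0, -0.003, 0, 0, 0], [1, 0, 0, -0.002, 0, 0, 0], [1, 0, 0, 0, 0, 0, 0], [1, 0, 0, 0, 0, 0, 0]])

```text
time_s: 18.25
position: [0.5095, 0.3323, 0.0908]
tcp_rot: [[0.968, 0.25, 0.001], [0.25, -0.968, 0.0], [0.001, -0.0, -1.0]]
force: [-0.4, -0.0, -1.8]
opening: 0.382
```

>>> play_rows(targets=[[1, 0, 0, -0.001, 0, 0, 0], [1, 0, 0, 0, 0, 0, 0], [0, 0, 0, 0, 0, 0, 0], [0, 0, 0, 0, 0, 0, 0], [0, 0, 0, 0, 0, 0, 0], [0, 0, 0, 0, 0, 0, 0], [0, 0, 0, 0, 0, 0, 0], [0, 0, 0, 0.03, 0, 0, 0], [0, 0, 0, 0.045, 0, 0, 0], [0, 0, 0, 0.035, 0, 0, 0], [0, 0.005, -0.03, 0, 0, 0, 0], [0, 0.01, -0.05, 0, 0, 0, 0]])

```text
time_s: 19.75
position: [0.5244, 0.2526, 0.2002]
tcp_rot: [[0.967, 0.253, 0.002], [0.253, -0.967, 0.001], [0.002, -0.0, -1.0]]
force: [0.8, -0.5, -0.8]
opening: 0.999
```

>>> play_rows(targets=[[0, 0.01, -0.055, 0, 0, 0, 0], [0, 0.01, -0.055, 0, 0, 0, 0], [0, 0.01, -0.055, 0, 0, 0, 0], [0, 0.01, -0.055, 0, 0, 0, 0], [0, 0.01, -0.045, 0, 0, 0, 0], [0, 0.0035, -0.025, 0, 0, 0, 0], [0, 0, -0.012, 0, 0, 0, 0], [0, 0, 0, 0, 0, 0, 0], [0, 0, 0, 0, 0, 0, 0]])

```text
time_s: 20.88
position: [0.5773, -0.0486, 0.1993]
tcp_rot: [[0.968, 0.251, -0.001], [0.251, -0.968, 0.001], [-0.0, -0.001, -1.0]]
force: [1.1, 0.7, 0.0]
opening: 0.999
```

```bash
python3 - <<'E'
from h import *
c=look('w7');print(pj((.578,-.05,.132),c))
im=cv2.imread('pics/w7.png');h=cv2.cvtColor(im,cv2.COLOR_BGR2HSV)
for nm,lo,hi in(('blue',(100,120,40),(125,255,255)),('green',(45,90,40),(85,255,255)),('red',(0,180,60),(4,255,255)),('yel',(25,150,60),(35,255,255))):
    n,l,s,ce=cv2.connectedComponentsWithStats(cv2.inRange(h,lo,hi))
    for i in range(1,n):
        if s[i,4]>100:print(nm,s[i],np.round(ce[i],1),xy('',*ce[i],.007,c))
E
```

```text
20.88 [ 0.5773 -0.0486  0.1993] yaw_y -75.45 zax [-5.e-04  6.e-04 -1.e+00] F [1.1 0.7 0. ] op 0.999 q [-15.9  26.6  88.6   0.   64.8  59.6]
[257.3 196.3]
blue [233 143  51  37 605] [256.5 156. ] [ 0.5941 -0.0447]
blue [ 241  175   37   40 1154] [259.1 194.8] [ 0.5441 -0.0614]
green [ 177   68   55   57 2438] [203.8  95.8] [0.6496 0.0365]
green [215 291  31  30 796] [230.5 304.4] [ 0.365  -0.0634]
red [185 161  29  31 216] [204.6 177.3] [0.5493 0.0149]
red [268 292  31  27 723] [282.1 305.5] [ 0.3829 -0.1399]
yel [ 200  126   39   39 1176] [218.8 144.6] [0.5961 0.0059]
```

View pics/w7.png

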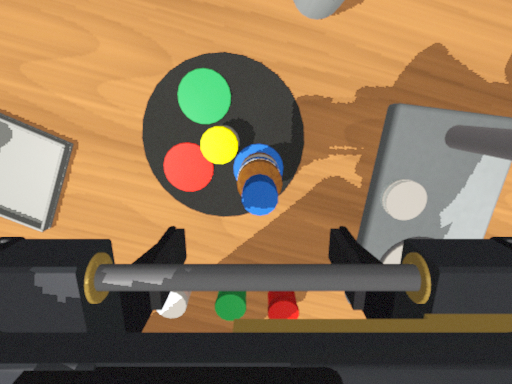

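The blue cap top is at (259.5,196.5), about 2 mm further in −y than assumed. The bare green pad is at (204,96) and the red pad at (188,167).

>>> play_rows(targets=[[0, 0.0005, -0.003, -0.035, 0, 0, 0], [0, 0, 0, -0.045, 0, 0, 0], [0, 0, 0, -0.026, 0, 0, 0], [0, 0, 0, 0, 0, 0, 0], [1, 0, 0, 0, 0, 0, 0], [1, 0, 0, 0, 0, 0, 0], [1, 0, 0, 0, 0, 0, 0], [1, 0, 0, 0, 0, 0, 0], [1, 0, 0, 0, 0, 0, 0], [1, 0, 0, 0, 0, 0, 0], [1, 0, 0, 0, 0, 0, 0], [1, 0, 0, 0, 0, 0, 0]])

```text
time_s: 22.42
position: [0.5781, -0.0528, 0.0933]
tcp_rot: [[0.968, 0.25, -0.0], [0.25, -0.968, 0.0], [-0.0, -0.0, -1.0]]
force: [-1.4, 0.2, 0.8]
opening: 0.381
```

>>> play_rows(targets=[[1, 0, 0, 0.008, 0, 0, 0], [1, 0, 0, 0.02, 0, 0, 0], [1, 0, 0, 0.03, 0, 0, 0], [1, 0, 0, 0.014, 0, 0, 0]])

```text
time_s: 22.92
position: [0.5791, -0.0532, 0.1671]
tcp_rot: [[0.968, 0.25, 0.003], [0.25, -0.968, -0.001], [0.002, 0.002, -1.0]]
force: [-0.2, 0.5, -1.5]
opening: 0.379
```

>>> play_rows(targets=[[1, -0.004, 0.015, 0, 0, 0, 0], [1, -0.009, 0.035, 0, 0, 0, 0], [1, -0.013, 0.046, 0, 0, 0, 0], [1, -0.013, 0.047, 0, 0, 0, 0], [1, -0.013, 0.047, 0, 0, 0, 0], [1, -0.013, 0.046, 0, 0, 0, 0], [1, -0.01, 0.04, 0, 0, 0, 0], [1, -0.006, 0.0245, 0, 0, 0, 0], [1, 0, 0, 0, 0, 0, 0], [1, 0, 0, -0.02, 0, 0, 0], [1, 0, 0, -0.025, 0, 0, 0], [1, 0, 0, -0.015, 0, 0, 0]])

```text
time_s: 24.42
position: [0.4958, 0.2467, 0.1036]
tcp_rot: [[0.968, 0.249, -0.003], [0.249, -0.968, -0.001], [-0.003, 0.0, -1.0]]
force: [-0.3, 0.5, -0.9]
opening: 0.38
```

>>> play_rows(targets=[[1, 0, 0, -0.01, 0, 0, 0], [1, 0, 0, -0.005, 0, 0, 0], [1, 0, 0, 0, 0, 0, 0], [1, 0, 0, -0.001, 0, 0, 0], [1, 0, 0, 0, 0, 0, 0]])

```text
time_s: 25.05
position: [0.498, 0.2479, 0.0902]
tcp_rot: [[0.968, 0.25, 0.002], [0.25, -0.968, 0.001], [0.002, 0.0, -1.0]]
force: [-0.8, 0.2, 3.8]
opening: 0.38
```

>>> play_rows(targets=[[0, 0, 0, 0, 0, 0, 0], [0, 0, 0, 0, 0, 0, 0], [0, 0, 0, 0, 0, 0, 0], [0, 0, 0, 0, 0, 0, 0], [0, 0, 0, 0, 0, 0, 0], [0, 0, 0, 0.03, 0, 0, 0], [0, 0, 0, 0.045, 0, 0, 0], [0, 0, 0, 0.035, 0, 0, 0], [0, 0.015, -0.035, 0, 0, 0, 0], [0, 0.02, -0.05, 0, 0, 0, 0], [0, 0.022, -0.05, 0, 0, 0, 0], [0, 0.022, -0.05, 0, 0, 0, 0]])

```text
time_s: 26.55
position: [0.5766, 0.0612, 0.1994]
tcp_rot: [[0.968, 0.25, 0.0], [0.25, -0.968, 0.0], [0.0, -0.0, -1.0]]
force: [0.7, 0.4, -1.0]
opening: 1.0
```

>>> play_rows(targets=[[0, 0.016, -0.04, 0, 0, 0, 0], [0, 0.01, -0.02, 0, 0, 0, 0], [0, 0, 0, 0, 0, 0, 0], [0, 0, 0, 0, 0, 0, 0]])

```text
time_s: 27.05
position: [0.6012, 0.0043, 0.1991]
tcp_rot: [[0.968, 0.251, -0.001], [0.251, -0.968, 0.001], [-0.001, -0.001, -1.0]]
force: [-0.9, 0.2, -0.2]
opening: 1.0
```

```bash
python3 - <<'E'
from h import *
c=look('w8')
im=cv2.imread('pics/w8.png');h=cv2.cvtColor(im,cv2.COLOR_BGR2HSV)
for nm,lo,hi in(('blue',(100,120,40),(125,255,255)),('green',(45,90,40),(85,255,255)),('red',(0,150,60),(9,255,255)),('yel',(22,150,60),(35,255,255))):
    n,l,s,ce=cv2.connectedComponentsWithStats(cv2.inRange(h,lo,hi))
    for i in range(1,n):
        if s[i,4]>300:
            q=s[i,:2]+(s[i,2:4]-1)/2
            print(nm,s[i],np.round(ce[i],1),xy('',*ce[i],.007,c),xy('',*q,.007,c), 'yel@48' if nm=='yel' else '',xy('',*ce[i],.048,c))
E
```

```text
27.05 [0.6012 0.0043 0.1991] yaw_y -75.45 zax [-0.0015  0.001  -1.    ] F [-0.9  0.2 -0.2] op 1.0 q [-10.3  28.3  85.4   0.   66.4  65.2]
blue [ 267  171   50   47 1775] [292.  194.6] [ 0.5793 -0.0512] [ 0.58   -0.0504]  [ 0.5899 -0.0433]
blue [  0 210  24  28 527] [  9.8 224.3] [0.4387 0.3171] [0.4405 0.3148]  [0.4644 0.2852]
green [ 215   99   53   54 2244] [241.  125.9] [0.6498 0.0367] [0.6503 0.0368]  [0.6527 0.0352]
green [250 299  26  20 461] [262.3 309.4] [ 0.3922 -0.0595] [ 0.3939 -0.0594]  [ 0.4229 -0.0506]
red [ 199  170   50   47 1785] [222.7 193.3] [0.5575 0.0396] [0.5582 0.0387]  [0.5704 0.0377]
red [296 304  28  15 305] [309.4 312. ] [ 0.4059 -0.1306] [ 0.4077 -0.1302]  [ 0.4352 -0.1141]
yel [ 240  157   37   37 1075] [257.7 175.2] [5.936e-01 3.000e-04] [ 0.5939 -0.    ] yel@48 [0.6026 0.0026]
```

View pics/w8.png

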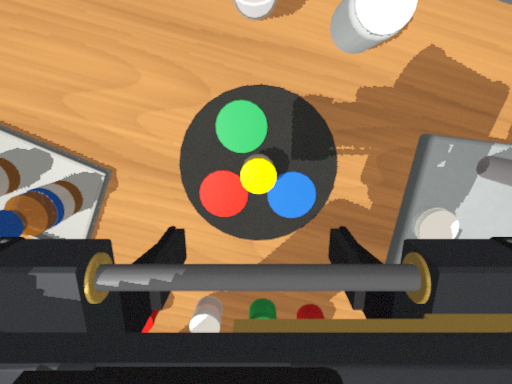

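All three pads are bare and the pot stands alone at (258,175) → (0.6026, 0.0026). Pad spacings come out at 92, 92 and 112 mm, which matches the description. The bottles stand in the tray at the left edge. Now the pot.

>>> play_rows(targets=[[0, 0.001, -0.002, -0.04, 0, 0, 0], [0, 0, 0, -0.05, 0, 0, 0], [0, 0, 0, -0.05, 0, 0, 0], [0, 0, 0, -0.03, 0, 0, 0], [0, 0, 0, -0.011, 0, 0, 0], [0, 0, 0, 0, 0, 0, 0], [1, 0, 0, 0, 0, 0, 0], [1, 0, 0, 0, 0, 0, 0], [1, 0, 0, 0, 0, 0, 0], [1, 0, 0, 0, 0, 0, 0], [1, 0, 0, 0, 0, 0, 0], [1, 0, 0, 0, 0, 0, 0]])

```text
time_s: 28.6
position: [0.6031, 0.0007, 0.0184]
tcp_rot: [[0.968, 0.25, -0.0], [0.25, -0.968, 0.0], [-0.0, -0.0, -1.0]]
force: [-0.6, 0.4, 1.4]
opening: 0.487
```

>>> play_rows(targets=[[1, 0, 0, 0, 0, 0, 0], [1, 0, 0, 0.01, 0, 0, 0], [1, 0, 0, 0.03, 0, 0, 0], [1, 0, 0, 0.05, 0, 0, 0], [1, 0, 0, 0.03, 0, 0, 0]])

```text
time_s: 29.22
position: [0.6043, 0.0003, 0.1411]
tcp_rot: [[0.968, 0.25, 0.003], [0.25, -0.968, -0.001], [0.003, 0.002, -1.0]]
force: [-0.1, 0.3, -1.7]
opening: 0.484
```

>>> play_rows(targets=[[1, -0.008, -0.02, 0, 0, 0, 0], [1, -0.014, -0.04, 0, 0, 0, 0], [1, -0.016, -0.045, 0, 0, 0, 0], [1, -0.016, -0.045, 0, 0, 0, 0], [1, -0.016, -0.045, 0, 0, 0, 0], [1, -0.016, -0.045, 0, 0, 0, 0], [1, -0.011, -0.03, 0, 0, 0, 0], [1, -0.008, -0.02, 0, 0, 0, 0], [1, 0, 0, 0, 0, 0, 0], [1, 0, 0, 0, 0, 0, 0]])

```text
time_s: 30.48
position: [0.4979, -0.2882, 0.1379]
tcp_rot: [[0.968, 0.25, -0.001], [0.25, -0.968, 0.001], [-0.001, -0.002, -1.0]]
force: [-0.2, 0.6, -1.1]
opening: 0.487
```

```bash
python3 - <<'E'
from h import *
c=look('w9')
print(pj((.498,-.29,.034),c))
import pickle;pickle.dump(c,open('w9.pkl','wb'))
E
```

```text
30.48 [ 0.4979 -0.2882  0.1379] yaw_y -75.49 zax [-0.001   0.0015 -1.    ] F [-0.2  0.6 -1.1] op 0.487 q [-41.2  30.8  92.6   0.   56.7  34.3]
[257.7 186.7]
```

View pics/w9.png

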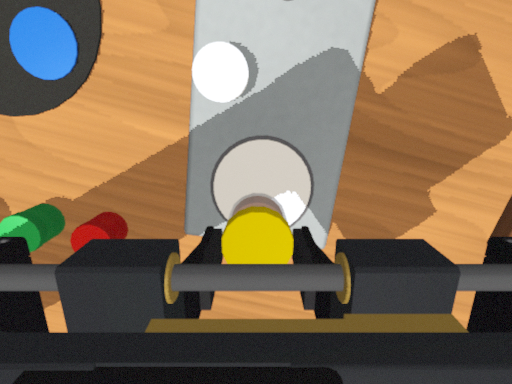

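The plate is visible below with left edge 211, right 313, top 136. The dish is at (220,72) and the held lid at (258,238).

```bash
python3 - <<'E'
from h import *
import pickle
from scipy.optimize import least_squares
c=pickle.load(open('w9.pkl','rb'))
im=cv2.imread('pics/w9.png')
t=np.linspace(0,2*np.pi,361)
def ext(x,y,z=.034,r=.05):
    P=np.array([pj((x+r*np.cos(a),y+r*np.sin(a),z),c) for a in t]);return np.array([P[:,0].min(),P[:,0].max(),P[:,1].min(),P[:,1].max()])
print(ext(.498,-.29))
r=least_squares(lambda p:(ext(*p)-[211.5,312.5,136.5,0])[:3],[.498,-.29],diff_step=.01);print(r.x,r.fun)
print('lid',ext(.498,-.288,.1675,.022),'base',ext(.498,-.288,.1235,.021))
E
```

```text
[208.9 306.4 137.3 231.6]
[ 0.49990534 -0.29408663] [ 1.7 -1.7 -0.1]
lid [217.1 291.7 209.1 277. ] base [226.4 283.6 189.9 243.6]
```

>>> play_rows(targets=[[1, 0.001, -0.004, 0, 0, 0, 0], [1, 0, 0, -0.02, 0, 0, 0], [1, 0, 0, -0.03, 0, 0, 0], [1, 0, 0, -0.025, 0, 0, 0], [1, 0, 0, -0.01, 0, 0, 0], [1, 0, 0, -0.003, 0, 0, 0], [1, 0, 0, -0.001, 0, 0, 0], [1, 0, 0, 0, 0, 0, 0]])

```text
time_s: 31.52
position: [0.4998, -0.2938, 0.0502]
tcp_rot: [[0.968, 0.25, 0.001], [0.25, -0.968, -0.001], [0.001, 0.001, -1.0]]
force: [-1.1, -0.0, -0.5]
opening: 0.482
```

>>> play_rows(targets=[[1, 0, 0, -0.001, 0, 0, 0], [1, 0, 0, 0, 0, 0, 0]])

```text
time_s: 31.78
position: [0.4993, -0.2935, 0.0486]
tcp_rot: [[0.968, 0.25, 0.0], [0.25, -0.968, -0.0], [0.0, 0.0, -1.0]]
force: [-0.8, -0.5, -0.6]
opening: 0.487
```

>>> play_rows(targets=[[1, 0, 0.001, -0.001, 0, 0, 0], [1, 0, 0, 0, 0, 0, 0], [0, 0, 0, 0, 0, 0, 0], [0, 0, 0, 0, 0, 0, 0], [0, 0, 0, 0, 0, 0, 0], [0, 0, 0, 0, 0, 0, 0], [0, 0, 0, 0, 0, 0, 0], [0, 0, 0, 0.02, 0, 0, 0], [0, 0, 0, 0.04, 0, 0, 0], [0, 0, 0, 0.05, 0, 0, 0], [0, 0, 0, 0.04, 0, 0, 0], [0, 0, 0, 0, 0, 0, 0]])

```text
time_s: 33.28
position: [0.5013, -0.294, 0.2011]
tcp_rot: [[0.968, 0.25, 0.006], [0.25, -0.968, -0.006], [0.005, 0.007, -1.0]]
force: [-0.9, 0.6, -0.7]
opening: 0.998
```

```bash
python3 - <<'E'
from h import *
c=look('w10')
im=bot.capture('side')[85:245,100:340];cv2.imwrite('pics/s10.png',cv2.resize(im,None,fx=3.3,fy=3.3,interpolation=cv2.INTER_CUBIC))
w=cv2.imread('pics/w10.png')
cv2.imwrite('pics/w10c.png',cv2.resize(w[100:260,170:350],None,fx=4,fy=4,interpolation=cv2.INTER_CUBIC))
h=cv2.cvtColor(w,cv2.COLOR_BGR2HSV);n,l,s,ce=cv2.connectedComponentsWithStats(cv2.inRange(h,(22,130,60),(35,255,255)))
for i in range(1,n):
    if s[i,4]>300:print(s[i],ce[i],xy('',*ce[i],.078,c))
E
```

```text
33.27 [ 0.5013 -0.294   0.2011] yaw_y -75.51 zax [ 0.0065 -0.0056 -1.    ] F [-0.9  0.6 -0.7] op 0.998 q [-41.4  26.4  88.7   0.   64.5  34.1]
[ 236  164   39   39 1189] [255.29941127 183.35155593] [ 0.5003 -0.2946]
```

View pics/w10c.png

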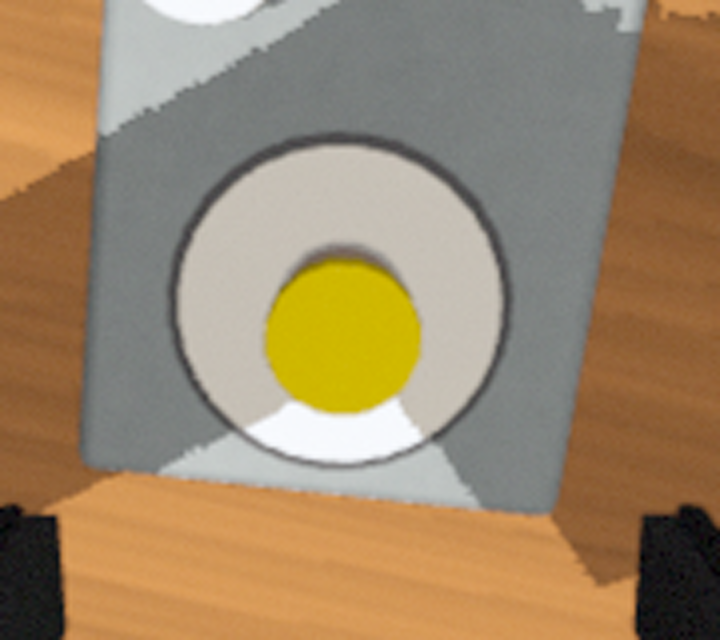

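The pot stands upright on the plate, left-right centred (lid at x=343, plate at x=341 in the crop). I work out the depth offset.

```bash
python3 - <<'E'
from h import *
print('plate',xy('wrist',255.2,175.2,.034),'lid',xy('wrist',255.4,183.2,.078))
E
```

```text
plate [ 0.497  -0.2916] lid [ 0.4982 -0.2918]
```

The pot is within about 1 mm of the plate's centre. Now blue, which is nearest in the tray.

>>> play_rows(targets=[[0, 0, 0.03, 0, 0, 0, 0], [0, 0, 0.05, 0, 0, 0, 0], [0, 0, 0.056, 0, 0, 0, 0], [0, 0, 0.056, 0, 0, 0, 0], [0, 0, 0.056, 0, 0, 0, 0], [0, 0, 0.056, 0, 0, 0, 0], [0, 0, 0.056, 0, 0, 0, 0], [0, 0, 0.056, 0, 0, 0, 0], [0, 0, 0.05, 0, 0, 0, 0], [0, 0, 0.04, 0, 0, 0, 0], [0, 0, 0.03, 0, 0, 0, 0], [0, 0, 0.006, 0, 0, 0, 0]])

```text
time_s: 34.88
position: [0.4976, 0.2509, 0.1953]
tcp_rot: [[0.968, 0.253, -0.004], [0.253, -0.968, -0.001], [-0.004, 0.0, -1.0]]
force: [-0.6, -0.2, 0.0]
opening: 1.0
```

>>> play_rows(targets=[[0, 0, 0, 0, 0, 0, 0], [0, 0, 0, 0, 0, 0, 0]])

```text
time_s: 35.12
position: [0.4989, 0.2484, 0.1968]
tcp_rot: [[0.969, 0.249, -0.001], [0.249, -0.969, -0.001], [-0.002, 0.0, -1.0]]
force: [0.4, 0.4, -0.4]
opening: 0.999
```

```bash
cat >> h.py <<'E'
def caps(z,cols=('blue','green','red'),fn='cap'):
    c=look(fn);h=cv2.cvtColor(cv2.imread(f'pics/{fn}.png'),cv2.COLOR_BGR2HSV)
    B={'blue':((100,120,40),(125,255,255)),'green':((45,90,40),(85,255,255)),'red':((0,150,60),(9,255,255))}
    for nm in cols:
        n,l,s,ce=cv2.connectedComponentsWithStats(cv2.inRange(h,*B[nm]))
        for i in range(1,n):
            if s[i,4]>300:print(nm,s[i],np.round(ce[i],1),'mid',xy('',*ce[i],z,c),'bottom-r',xy('',s[i,0]+(s[i,2]-1)/2,s[i,1]+s[i,3]-s[i,2]/2,z,c))
E
python3 -c "
from h import *
caps(.129)"
```

```text
35.12 [0.4989 0.2484 0.1968] yaw_y -75.58 zax [-1.4e-03 -8.0e-04 -1.0e+00] F [ 0.4  0.4 -0.4] op 0.999 q [15.  25.1 91.9 -0.  63.1 90.6]
blue [ 466  142   46   50 1877] [490.4 166.9] mid [0.577  0.0546] bottom-r [0.5749 0.0553]
blue [ 238  175   36   41 1147] [255.4 195.4] mid [0.4998 0.2487] bottom-r [0.4975 0.2481]
green [ 427   65   56   58 2511] [454.6  93.8] mid [0.6253 0.1118] bottom-r [0.6244 0.1115]
green [ 149  143   43   41 1347] [169.6 163. ] mid [0.5098 0.3291] bottom-r [0.5104 0.3289]
red [  49  106   57   40 1794] [ 76.1 125.1] mid [0.5222 0.4112] bottom-r [0.5287 0.411 ]
red [ 397  141   52   50 2031] [422.4 165.4] mid [0.5633 0.1131] bottom-r [0.5636 0.1132]
red [308 291  35  22 623] [325.2 300.3] mid [0.4096 0.1523] bottom-r [0.415  0.1544]
```

>>> play_rows(targets=[[0, -0.001, 0, -0.035, 0, 0, 0], [0, 0, 0, -0.045, 0, 0, 0], [0, 0, 0, -0.0265, 0, 0, 0], [0, 0, 0, 0, 0, 0, 0], [1, 0, 0, 0, 0, 0, 0], [1, 0, 0, 0, 0, 0, 0], [1, 0, 0, 0, 0, 0, 0], [1, 0, 0, 0, 0, 0, 0], [1, 0, 0, 0, 0, 0, 0], [1, 0, 0, 0, 0, 0, 0], [1, 0, 0, 0, 0, 0, 0], [1, 0, 0, 0, 0, 0, 0]])

```text
time_s: 36.67
position: [0.4982, 0.2497, 0.0909]
tcp_rot: [[0.968, 0.25, -0.0], [0.25, -0.968, 0.0], [-0.0, -0.0, -1.0]]
force: [-0.1, -0.2, 2.1]
opening: 0.382
```

>>> play_rows(targets=[[1, 0, 0, 0.008, 0, 0, 0], [1, 0, 0, 0.02, 0, 0, 0], [1, 0, 0, 0.03, 0, 0, 0], [1, 0, 0, 0, 0, 0, 0]])

```text
time_s: 37.17
position: [0.5002, 0.2502, 0.1511]
tcp_rot: [[0.968, 0.25, 0.006], [0.25, -0.968, 0.002], [0.006, -0.0, -1.0]]
force: [0.3, 0.8, -0.7]
opening: 0.381
```

>>> play_rows(targets=[[1, 0.004, -0.015, 0, 0, 0, 0], [1, 0.009, -0.035, 0, 0, 0, 0], [1, 0.013, -0.046, 0, 0, 0, 0], [1, 0.013, -0.047, 0, 0, 0, 0], [1, 0.013, -0.047, 0, 0, 0, 0], [1, 0.013, -0.046, 0, 0, 0, 0], [1, 0.01, -0.04, 0, 0, 0, 0], [1, 0.006, -0.024, 0, 0, 0, 0], [1, 0, 0, -0.01, 0, 0, 0], [1, 0, 0, -0.02, 0, 0, 0], [1, 0, 0, -0.018, 0, 0, 0], [1, 0, 0, 0, 0, 0, 0]])

```text
time_s: 38.67
position: [0.5761, -0.049, 0.0981]
tcp_rot: [[0.968, 0.251, -0.007], [0.251, -0.968, 0.002], [-0.006, -0.004, -1.0]]
force: [-0.7, -0.7, -1.7]
opening: 0.38
```

>>> play_rows(targets=[[1, 0, 0, 0, 0, 0, 0], [1, 0, 0, 0, 0, 0, 0]])

```text
time_s: 38.92
position: [0.5796, -0.0502, 0.1014]
tcp_rot: [[0.968, 0.251, 0.001], [0.251, -0.968, -0.0], [0.001, 0.001, -1.0]]
force: [0.0, -0.2, -1.6]
opening: 0.383
```

```bash
python3 -c "
from h import *
caps(.007)"
```

```text
38.92 [ 0.5796 -0.0502  0.1014] yaw_y -75.49 zax [ 1.2e-03 -3.0e-04 -1.0e+00] F [ 0.  -0.2 -1.6] op 0.383 q [-16.   34.1  93.4   0.   52.4  59.5]
blue [ 223  157   67   47 1228] [254.9 175.2] mid [ 0.593  -0.0461] bottom-r [ 0.5978 -0.0459]
blue [ 228  210   59   54 2635] [257.  239.9] mid [ 0.5262 -0.0655] bottom-r [ 0.5322 -0.0639]
green [ 146   55   74   77 4387] [182.5  93.4] mid [0.65   0.0365] bottom-r [0.6487 0.0363]
red [ 131  155   67   65 2655] [167.6 190.8] mid [0.5556 0.0343] bottom-r [0.5591 0.0385]
red [ 49 316  35  17 381] [ 69.1 324.8] mid [0.3681 0.1175] bottom-r [0.3802 0.1219]
```

>>> play_rows(targets=[[1, 0, 0, -0.005, 0, 0, 0], [1, 0, 0, -0.002, 0, 0, 0], [1, 0, 0, 0, 0, 0, 0], [1, 0, 0, -0.001, 0, 0, 0], [1, 0, 0, 0, 0, 0, 0]])

```text
time_s: 39.6
position: [0.5796, -0.0504, 0.0939]
tcp_rot: [[0.968, 0.25, 0.001], [0.25, -0.968, -0.0], [0.001, 0.0, -1.0]]
force: [-1.0, 0.6, 5.2]
opening: 0.381
```

>>> play_rows(targets=[[0, 0, 0, 0, 0, 0, 0], [0, 0, 0, 0, 0, 0, 0], [0, 0, 0, 0, 0, 0, 0], [0, 0, 0, 0, 0, 0, 0], [0, 0, 0, 0, 0, 0, 0], [0, 0, 0, 0.03, 0, 0, 0], [0, 0, 0, 0.045, 0, 0, 0], [0, 0, 0, 0.033, 0, 0, 0], [0, -0.005, 0.03, 0, 0, 0, 0], [0, -0.01, 0.05, 0, 0, 0, 0], [0, -0.01, 0.055, 0, 0, 0, 0], [0, -0.01, 0.055, 0, 0, 0, 0]])

```text
time_s: 41.1
position: [0.5438, 0.141, 0.2009]
tcp_rot: [[0.968, 0.249, 0.0], [0.249, -0.968, 0.0], [0.0, -0.0, -1.0]]
force: [1.0, 0.2, -0.4]
opening: 0.999
```

>>> play_rows(targets=[[0, -0.01, 0.055, 0, 0, 0, 0], [0, -0.01, 0.055, 0, 0, 0, 0], [0, -0.01, 0.045, 0, 0, 0, 0], [0, -0.005, 0.025, 0, 0, 0, 0], [0, 0, 0.0125, 0, 0, 0, 0], [0, 0, 0, 0, 0, 0, 0], [0, 0, 0, 0, 0, 0, 0]])

```text
time_s: 41.98
position: [0.5095, 0.331, 0.2007]
tcp_rot: [[0.969, 0.249, -0.0], [0.249, -0.969, -0.001], [-0.0, 0.001, -1.0]]
force: [1.1, -0.1, -0.1]
opening: 0.998
```

```bash
python3 -c "
from h import *
caps(.129)"
```

```text
41.98 [0.5095 0.331  0.2007] yaw_y -75.58 zax [-3.e-04 -6.e-04 -1.e+00] F [ 1.1 -0.1 -0.1] op 0.998 q [22.5 28.7 84.4 -0.  66.9 98.1]
green [ 482   94   30   54 1289] [498.5 122.3] mid [0.6249 0.1453] bottom-r [0.6163 0.1427]
green [ 237  174   35   41 1132] [254.1 194.1] mid [0.5103 0.3326] bottom-r [0.5071 0.3318]
red [ 146  140   44   40 1333] [167.4 159.3] mid [0.5224 0.4152] bottom-r [0.5235 0.4153]
red [ 449  164   51   48 1874] [474.3 187.6] mid [0.5665 0.139 ] bottom-r [0.5675 0.1397]
```

>>> play_rows(targets=[[0, -0.0005, 0.001, -0.035, 0, 0, 0], [0, 0, 0, -0.045, 0, 0, 0], [0, 0, 0, -0.03, 0, 0, 0], [0, 0, 0, 0, 0, 0, 0], [1, 0, 0, 0, 0, 0, 0], [1, 0, 0, 0, 0, 0, 0], [1, 0, 0, 0, 0, 0, 0], [1, 0, 0, 0, 0, 0, 0], [1, 0, 0, 0, 0, 0, 0], [1, 0, 0, 0, 0, 0, 0], [1, 0, 0, 0, 0, 0, 0], [1, 0, 0, 0, 0, 0, 0]])

```text
time_s: 43.52
position: [0.5087, 0.3332, 0.0909]
tcp_rot: [[0.968, 0.25, 0.0], [0.25, -0.968, 0.0], [0.0, -0.0, -1.0]]
force: [-0.2, -0.0, 0.6]
opening: 0.379
```

>>> play_rows(targets=[[1, 0, 0, 0.008, 0, 0, 0], [1, 0, 0, 0.02, 0, 0, 0], [1, 0, 0, 0.03, 0, 0, 0], [1, 0, 0, 0, 0, 0, 0]])

```text
time_s: 44.02
position: [0.5106, 0.3339, 0.1512]
tcp_rot: [[0.968, 0.25, 0.006], [0.25, -0.968, 0.002], [0.006, -0.001, -1.0]]
force: [0.6, 0.5, -1.4]
opening: 0.381
```

>>> play_rows(targets=[[1, 0.005, -0.01, 0, 0, 0, 0], [1, 0.012, -0.025, 0, 0, 0, 0], [1, 0.019, -0.04, 0, 0, 0, 0], [1, 0.021, -0.045, 0, 0, 0, 0], [1, 0.021, -0.045, 0, 0, 0, 0], [1, 0.021, -0.045, 0, 0, 0, 0], [1, 0.02, -0.042, 0, 0, 0, 0], [1, 0.015, -0.03, 0, 0, 0, 0], [1, 0.007, -0.014, 0, 0, 0, 0], [1, 0, 0, -0.015, 0, 0, 0], [1, 0, 0, -0.02, 0, 0, 0], [1, 0, 0, -0.015, 0, 0, 0]])

```text
time_s: 45.52
position: [0.6475, 0.0389, 0.0966]
tcp_rot: [[0.968, 0.252, -0.004], [0.252, -0.968, 0.001], [-0.004, -0.002, -1.0]]
force: [-0.2, 0.7, -2.6]
opening: 0.382
```

>>> play_rows(targets=[[1, 0, 0, 0, 0, 0, 0], [1, 0, 0, 0, 0, 0, 0], [1, 0, 0, -0.005, 0, 0, 0], [1, 0, 0, 0, 0, 0, 0]])

```text
time_s: 46.02
position: [0.6497, 0.0372, 0.094]
tcp_rot: [[0.968, 0.25, 0.0], [0.25, -0.968, -0.0], [0.0, 0.0, -1.0]]
force: [0.2, 0.1, -1.0]
opening: 0.38
```

>>> play_rows(targets=[[1, 0, 0, -0.001, 0, 0, 0], [1, 0, 0, 0, 0, 0, 0], [0, 0, 0, 0, 0, 0, 0], [0, 0, 0, 0, 0, 0, 0], [0, 0, 0, 0, 0, 0, 0], [0, 0, 0, 0, 0, 0, 0], [0, 0, 0, 0, 0, 0, 0], [0, 0, 0, 0.03, 0, 0, 0], [0, 0, 0, 0.045, 0, 0, 0], [0, 0, 0, 0.033, 0, 0, 0], [0, -0.01, 0.03, 0, 0, 0, 0], [0, -0.016, 0.05, 0, 0, 0, 0]])

```text
time_s: 47.52
position: [0.6245, 0.1164, 0.2016]
tcp_rot: [[0.969, 0.247, 0.002], [0.247, -0.969, -0.0], [0.002, 0.001, -1.0]]
force: [0.4, -0.0, -0.3]
opening: 1.0
```

>>> play_rows(targets=[[0, -0.017, 0.051, 0, 0, 0, 0], [0, -0.017, 0.05, 0, 0, 0, 0], [0, -0.017, 0.05, 0, 0, 0, 0], [0, -0.017, 0.05, 0, 0, 0, 0], [0, -0.017, 0.05, 0, 0, 0, 0], [0, -0.012, 0.035, 0, 0, 0, 0], [0, -0.006, 0.015, 0, 0, 0, 0], [0, 0, 0, 0, 0, 0, 0], [0, 0, 0, 0, 0, 0, 0]])

```text
time_s: 48.65
position: [0.5214, 0.4167, 0.2008]
tcp_rot: [[0.969, 0.249, 0.0], [0.249, -0.969, -0.001], [-0.0, 0.001, -1.0]]
force: [0.0, -0.9, 0.4]
opening: 1.001
```

```bash
python3 -c "
from h import *
caps(.129,('red',))"
```

```text
48.65 [0.5214 0.4167 0.2008] yaw_y -75.59 zax [ 1.e-04 -9.e-04 -1.e+00] F [ 0.  -0.9  0.4] op 1.001 q [ 29.1  33.4  75.3  -0.   71.3 104.7]
red [ 236  173   37   41 1128] [253.9 193.3] mid [0.5228 0.4185] bottom-r [0.5208 0.418 ]
```

>>> play_rows(targets=[[0, 0, 0.001, -0.035, 0, 0, 0], [0, 0, 0, -0.045, 0, 0, 0], [0, 0, 0, -0.03, 0, 0, 0], [0, 0, 0, 0, 0, 0, 0], [1, 0, 0, 0, 0, 0, 0], [1, 0, 0, 0, 0, 0, 0], [1, 0, 0, 0, 0, 0, 0], [1, 0, 0, 0, 0, 0, 0], [1, 0, 0, 0, 0, 0, 0], [1, 0, 0, 0, 0, 0, 0], [1, 0, 0, 0, 0, 0, 0], [1, 0, 0, 0, 0, 0, 0]])

```text
time_s: 50.2
position: [0.5207, 0.4192, 0.0908]
tcp_rot: [[0.968, 0.25, -0.0], [0.25, -0.968, 0.0], [-0.0, -0.0, -1.0]]
force: [-1.0, 0.5, 0.4]
opening: 0.381
```

>>> play_rows(targets=[[1, 0, 0, 0.008, 0, 0, 0], [1, 0, 0, 0.02, 0, 0, 0], [1, 0, 0, 0.03, 0, 0, 0], [1, 0, 0, 0, 0, 0, 0]])

```text
time_s: 50.7
position: [0.5227, 0.4203, 0.1517]
tcp_rot: [[0.968, 0.25, 0.006], [0.25, -0.968, 0.003], [0.006, -0.002, -1.0]]
force: [-0.1, -0.7, -0.8]
opening: 0.382
```

>>> play_rows(targets=[[1, 0.002, -0.015, 0, 0, 0, 0], [1, 0.003, -0.03, 0, 0, 0, 0], [1, 0.004, -0.045, 0, 0, 0, 0], [1, 0.005, -0.05, 0, 0, 0, 0], [1, 0.005, -0.05, 0, 0, 0, 0], [1, 0.005, -0.05, 0, 0, 0, 0], [1, 0.005, -0.05, 0, 0, 0, 0], [1, 0.004, -0.045, 0, 0, 0, 0], [1, 0.003, -0.03, 0, 0, 0, 0], [1, 0.001, -0.015, 0, 0, 0, 0], [1, 0, 0, 0, 0, 0, 0], [1, 0, 0, 0, 0, 0, 0]])

```text
time_s: 52.2
position: [0.5571, 0.0401, 0.1485]
tcp_rot: [[0.968, 0.251, -0.001], [0.251, -0.968, 0.001], [-0.001, -0.001, -1.0]]
force: [1.3, -0.4, -1.2]
opening: 0.379
```

>>> play_rows(targets=[[1, 0, 0, -0.015, 0, 0, 0], [1, 0, 0, -0.02, 0, 0, 0], [1, 0, 0, -0.015, 0, 0, 0], [1, 0, 0, -0.005, 0, 0, 0], [1, 0, 0, 0, 0, 0, 0], [1, 0, 0, 0, 0, 0, 0]])

```text
time_s: 52.95
position: [0.5579, 0.0394, 0.0938]
tcp_rot: [[0.968, 0.25, 0.0], [0.25, -0.968, 0.0], [0.0, 0.0, -1.0]]
force: [0.4, 0.8, -0.3]
opening: 0.379
```

>>> play_rows(targets=[[1, 0, 0, -0.001, 0, 0, 0], [1, 0, 0, 0, 0, 0, 0], [0.35, 0, 0, 0, 0, 0, 0], [0.35, 0, 0, 0, 0, 0, 0], [0.35, 0, 0, 0, 0, 0, 0], [0.35, 0, 0, 0, 0, 0, 0], [0.35, 0, 0, 0.03, 0, 0, 0], [0.35, 0, 0, 0.045, 0, 0, 0], [0.35, 0, 0, 0.05, 0, 0, 0], [0, 0, 0, 0.05, 0, 0, 0], [0, 0, 0, 0.05, 0, 0, 0], [0, 0, 0, 0.02, 0, 0, 0]])

```text
time_s: 54.45
position: [0.5591, 0.0389, 0.3416]
tcp_rot: [[0.968, 0.25, 0.006], [0.25, -0.968, -0.001], [0.006, 0.002, -1.0]]
force: [0.4, 0.1, -0.4]
opening: 0.906
```

>>> play_rows(targets=[[0, 0, 0, 0, 0, 0, 0], [0, 0, 0, 0, 0, 0, 0], [0, 0, 0, 0, 0, 0, 0]])

```text
time_s: 54.82
position: [0.5568, 0.0392, 0.336]
tcp_rot: [[0.968, 0.25, -0.004], [0.25, -0.968, 0.0], [-0.003, -0.001, -1.0]]
force: [0.3, -0.3, -1.3]
opening: 0.994
```

```bash
python3 -c "
from h import *
caps(.132)
w=cv2.imread('pics/cap.png')[40:240,:470]
s=bot.capture('side')[85:345,100:360]
a=cv2.resize(w,(470,200));b=cv2.resize(s,(260,260))
k=cv2.resize(w[:,190:390],(400,400),interpolation=cv2.INTER_CUBIC);b=cv2.resize(s,(400,400),interpolation=cv2.INTER_CUBIC)
cv2.imwrite('pics/fin.png',np.hstack([k,b]))"
```

```text
54.83 [0.5568 0.0392 0.336 ] yaw_y -75.52 zax [-3.7e-03  5.0e-04 -1.0e+00] F [ 0.3 -0.3 -1.3] op 0.994 q [-7.4 17.5 80.7 -0.  82.1 68.1]
blue [290 135  37  37 357] [303.  147.4] mid [ 0.5977 -0.0143] bottom-r [ 0.5916 -0.0231]
blue [310 154  27  27 534] [323.5 167. ] mid [ 0.5793 -0.0489] bottom-r [ 0.5786 -0.0485]
green [252  79  35  42 350] [263.4  99.8] mid [0.6426 0.0521] bottom-r [0.6401 0.044 ]
green [264  85  27  28 579] [276.8  98.8] mid [0.6481 0.0359] bottom-r [0.6473 0.0354]
green [274 240  24  25 483] [285.2 252.5] mid [ 0.4429 -0.0344] bottom-r [ 0.4422 -0.0351]
red [238 134  39  28 352] [256.1 144.1] mid [0.5862 0.0471] bottom-r [0.5886 0.0465]
red [245 152  25  28 548] [257.2 165.7] mid [0.5586 0.0385] bottom-r [0.5561 0.038 ]
red [184 233  22  31 476] [193.6 247.9] mid [0.4161 0.0984] bottom-r [0.4083 0.0955]
red [311 244  20  20 301] [320.4 254.2] mid [ 0.4533 -0.0857] bottom-r [ 0.4537 -0.0857]
```

View pics/fin.png

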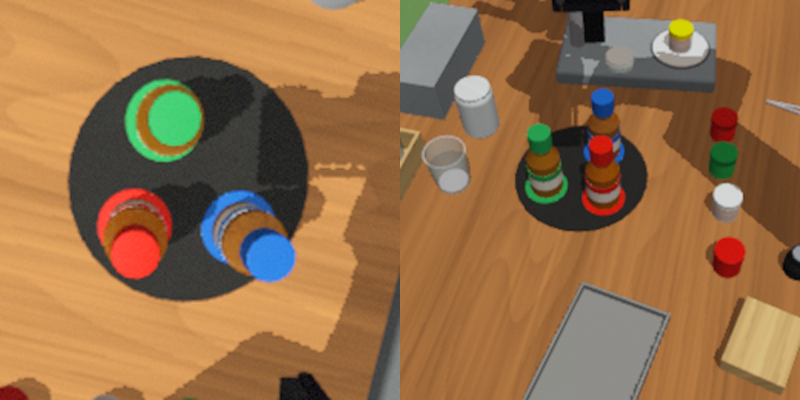

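All bottles stand upright on their own pads, with cap centres within about 2 mm of the pad centres. The pot is on the plate, the white pot is untouched and the tray is empty.

```bash
python3 -c "
from rig import bot
print(bot.hand_in())"
```

```text
the job is handed in; nothing more can be done
None
```

The job is done and handed in at about 55 s of the 138 s allowed. I moved all three bottles into the tray and let go of them there, then stood the yellow-lidded pot on the stage plate. Last, I put blue, green and red back on their own pads.

**Final checks**
- **Bottles:** all three stand upright, with cap centres within about 2 mm of the pad centres I measured.
- **Pot:** a close view after placing showed it upright, about 1 mm from the plate's centre. The final side view shows it still standing there.
- **Surroundings:** the white pot stands in place, nothing has fallen, the tray is empty, and the gripper is open and clear.

**What went wrong or disagreed**
- **Green, first grasp:** it came away empty because I lifted before the fingers had closed. The bottle stayed upright on its pad, and the second grasp held.
- **Camera estimates:** the first positions from the two fixed cameras differed by up to 10 mm, so I used the closer wrist views instead. Those had a bias of about 2 mm.
- **Fingertip height:** with the jaws shut, the tips appeared about 20 mm higher in the image than the stated tool point. I gripped the caps a little lower from then on.

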